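Nest the sorting cups in the tilt-out bin

ROBOT

A 6-joint arm with a two-finger parallel gripper is mounted at the origin on a cart in front of the work surface, level with it; the furniture and walls round the work are solid. World frame = base frame: x ahead of the robot, y to its left, z up, the work surface at z = 0. Lengths are in m, angles in rad, forces in N, time in s.
With the tool pointing down it reaches from about 0.35 to 0.975 m from the base axis. Payload 4.9 kg.
Tool frame: the origin (TCP) lies at the very end of the fingers, on their centre line; the grasp point (between the pads) lies 19 mm behind it; z points along the fingers, y is the line along which they close (so a half turn about z gives the same grasp; the last joint's range is limited). The gripper opens to 85 mm and grips with 20 to 120 N. Pads are 22 mm wide; open, the fingers measure 114 mm over their backs; the gripper's body (76 mm by 85 mm) begins 54 mm behind the grasp point. The pads swing forward as they close: fully open they stand 13 mm farther back than shut.
Start: joints at [-1.226, 0.053, 1.613, -0, 1.476, -0.119], TCP at [0.28, -0.559, 0.231] pointing down, gripper open.
Joint ranges: [-3.01, 3.01], [-1.01, 2.22], [0.06, 2.58], [-1.02, 4.17], [0.09, 2.62], [-3.14, 3.14]. Speed limits (rad/s): [2.57, 2.57, 3.14, 3.14, 3.14, 3.14].

INTERFACE

Orientations are given as a unit quaternion [w, x, y, z].
In Python, from plant import manip gives the robot as it stands.
- The arm moves only by the tool play_rows, never from a script. Its argument "series" is a list that holds one entry, the list of rows, each a list of 7 numbers: the shift along the world's x, y, z in m, then the turn, a rotation vector about the world's x, y, z in degrees, then the opening, from 0 (shut) to 1 (fully open). In form: [[[dx, dy, dz, rx, ry, rz, grip], ...]]. A call has 1 to 10 rows; each row shifts and turns the commanded pose from where the row before left it; what a row does not reach is not made up. A row lasts 1/10 s, in which the tool goes at most 50 mm and 8.59 degrees, less where a joint would pass 70% of its speed; a pose out of reach is approached as far as the arm can. A call with a gripper value outside its range is refused whole. The fingers move at their own pace and stop on an object; the grip force is fixed at half the most. Time passes only in rows, so rows that do not move let the fingers close. It gives the time, the measured TCP pose, the force, the opening and the grip force at its end, in the units of the state.
- manip.state(): the state, without advancing time (a new reading comes with each control period).
- manip.grab_frame(name): name is "scene" or "top"; returns a dict with "frame" (420x560x3 uint8, blue, green, red), "mtx" (3x3 intrinsics, pixels), "R" (3x3) and "t" (3): a world point X has camera coordinates R X + t. Camera axes: x right, y down, z forward; pixel columns grow to the right and rows downward; lengths in m; the calibration is good to about 2 mm. A picture is of the moment at which its call begins. There is no depth.
- manip.job_done(): hands the job in; it is judged then, once.
The state is a dict: "time": time; "joint_pos": joint angles; "joint_vel": joint speeds; "joint_efforts": joint torques, N m; "tool_pos": TCP position; "tool_rot": TCP orientation; "contact_force": force on the tool from outside, world axes, zero at the start; "ft_torque": the same for the moment, N m; "gripper_width": opening from 0.0 (shut) to 1.0 (fully open); "grasp_force": force on a finger pad.
Only numpy, scipy, OpenCV 4.12 (cv2) and the standard library are available. Lean on these libraries where they do the work, as an engineer would, in place of code of your own. Each camera call takes 0.05 s, during which the arm holds its last target. There are 200 camera calls.

TASK

Tip the tilt-out bin forward to its stop, nest the middle cup in the large cup that is fixed in the bin and the small cup in the middle one, setting them in right down on their floors rather than dropping them. Then tip the bin back until it clicks shut with the nested cups inside, and leave the two jars and the spray bottle where they stand.

Things in the scene. Friction and masses are not known exactly. Their poses are not given: they have to be found in the camera images.
- bin_unit: Grey sheet-metal housing of a tilt-out bin, fixed to the worktop: 100 deep (its x), 150 wide (its y), 143 high, walls 5. Origin: centre of its underside. Its front looks along its own -x, roughly at the robot; z up. The front edge of its roof is 50 mm ahead of the origin.
- bin_pivot (a point): Middle of the bin's pivot line in the housing: 20 mm ahead of the housing's origin and 26 mm up; axes as the housing's (the pivot runs along y).
- bin (a joint): Angle of the tilt-out bin about its bottom pivot, rad: 0 = shut (upright), 0.6 = tipped forward (its top towards the robot, housing -x) on its stop. A pivot with friction (0.1 N m) keeps the bin about where it is left; loaded and well tipped it sinks forward onto its stop. A sprung roller catch holds it shut: about 4 N at the handle pulls it free, and closing takes about 3 N at the handle, and over the last 0.06 rad the roller clicks over and pulls it home.
- bin_handle (a point): Middle of the bar handle on the bin's front panel: bar along y, 80 mm long, about 10 mm thick, 35 mm off the panel, so a finger fits behind it from above. In the bin's frame (origin on the pivot, turning with the bin; axes as the housing's when shut) it is at x -71, z +85 mm. Axes turn with the bin. The grey panel is 149 wide, its top at z +108 mm; the bin's side walls reach z +38 mm.
- cup_large_floor (a point): Centre of the inner floor of the large cup, which is fixed in the bin at x +12, z +24 mm of the bin's frame; its z axis is the cup's axis and turns with the bin (x axis too). The three cups have one shape: plain aluminium, round, slightly conical, open on top, 56 high, wall 3, thick foot so that the inner floor is 20 above the underside. Large: 54 across the foot, 60 across the rim.
- cup_mid: The middle cup, loose, standing upright: 43 mm across the foot, 50 across the rim, 56 high, inner floor 20 above the underside. Origin: centre of its underside, z along its axis. About 50 g (35 to 70); held lightly near the rim it can swing between the fingers when tilted, so grip it firmly. Nested it stands on the large cup's floor with its rim 20 above the large rim and about 2.5 play all round.
- cup_mid_floor (a point): Centre of the middle cup's inner floor, 20 mm above its underside; z along the cup's axis.
- cup_small: The small cup, loose, standing upright: 35 mm across the foot, 40 across the rim, 56 high. Origin: centre of its underside, z along its axis. About 35 g (25 to 50); grip it firmly. Nested it stands on the middle cup's floor with its rim 20 above the middle rim and about 2.5 play all round.
- jar_wide: Screw-top jar of small parts with a white lid, 41 across, 58 high, standing close to the middle cup (axes about 58 apart); leave it alone. Origin: centre of its underside.
- jar_narrow: Screw-top jar of small parts with a black lid, 38 across, 52 high, standing close to the small cup (axes about 50 apart); leave it alone. Origin: centre of its underside.
- spray_bottle: Upright spray bottle, 54 across, 180 high; leave it alone. Origin: centre of its underside.
Mind the look-alikes: they are no part of the job. Leave any pink or yellow look-alike of the cup_small alone.

How it is judged:
By the outcome, as a careful person would: the job done as asked, in the order asked, and still so for the second after the job is handed in, with the robot touching nothing.
It also fails if it takes over 72 s, if anything falls off the work surface, if the arm or the gripper's body presses on something with over 40 N, if the wrist force passes 120 N, or if a joint passes its speed limit or range.

## Working session

There is one attempt and no reset: what is moved stays moved. The work goes in short steps, Python scripts to look and compute and a tool call to move; the robot and the scene stay as the last step left them, time stands still between calls to the robot, and variables do not carry over. Pictures are saved under pics/ and viewed, at most 10 in all, crops included, and the job is handed in when it is done.

Besides the shell and the picture viewer there is one more tool, called after "Call:" by a JSON object that holds its "api" and its "payload". play_rows: Moves the arm, as the interface text tells. Its arguments: {"type":"object","properties":{"series":{"type":"array"}},"required":["series"]}

```bash
ls; mkdir -p pics
cat > h.py <<'E'
import numpy as np, cv2
from plant import manip
def grab(n):
    f=manip.grab_frame(n); return np.array(f["frame"]),np.array(f["mtx"]),np.array(f["R"]),np.array(f["t"])
def ray(K,R,t,u,v):
    d=R.T@np.linalg.solve(K,[u,v,1.]); return -R.T@t, d
def on_z(K,R,t,u,v,z):
    c,d=ray(K,R,t,u,v); return c+d*(z-c[2])/d[2]
def proj(K,R,t,X):
    p=K@(R@np.array(X)+t); return p[:2]/p[2]
E
python3 - <<'E'
from h import *
for n in("scene","top"):
    im,K,R,t=grab(n); cv2.imwrite(f"pics/{n}0.png",im); print(n,K.round(1).tolist(),(-R.T@t).round(3),R.round(2).tolist())
s=manip.state(); print(s)
E
```

```text
pics
scene [[450.5, 0.0, 285.2], [0.0, 450.5, 212.2], [0.0, 0.0, 1.0]] [-0.158 -0.711  0.549] [[0.69, -0.72, -0.0], [-0.32, -0.3, -0.9], [0.65, 0.62, -0.43]]
top [[408.9, 0.0, 273.2], [0.0, 408.9, 212.5], [0.0, 0.0, 1.0]] [ 0.478 -0.078  0.963] [[-0.01, -1.0, -0.01], [-1.0, 0.01, -0.07], [0.07, 0.01, -1.0]]
{'time': 0.1, 'joint_pos': array([-1.22596390e+00,  5.33056156e-02,  1.61414392e+00, -2.52383142e-06,
        1.47601344e+00, -1.18970492e-01]), 'joint_vel': array([ 0.00233978, -0.00210727, -0.00384837, -0.00120686,  0.00091488,
       -0.00139708]), 'joint_efforts': array([-3.72502745e-04, -3.94902992e+01, -3.71364141e+01, -1.16494130e-04,
        3.92574730e-03, -4.86295676e-06]), 'tool_pos': array([ 0.27942027, -0.55843292,  0.23018443]), 'tool_rot': array([-9.29063155e-04,  9.73230691e-01,  2.29828517e-01, -1.06632511e-04]), 'contact_force': array([-0.45678253,  0.95953754, -0.90659299]), 'ft_torque': array([-0.03173623,  0.0061925 ,  0.01103857]), 'grasp_force': 0.0, 'gripper_width': 1.000327830683838}
```

View pics/scene0.png

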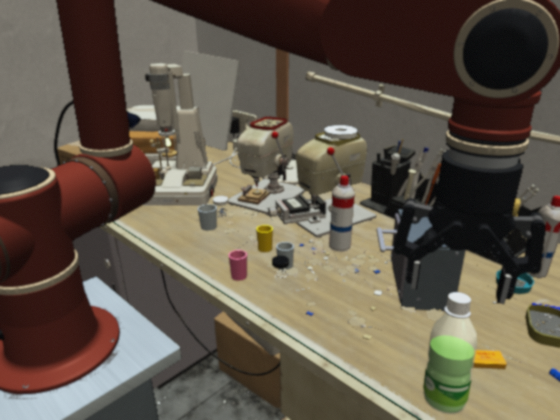

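View pics/top0.png

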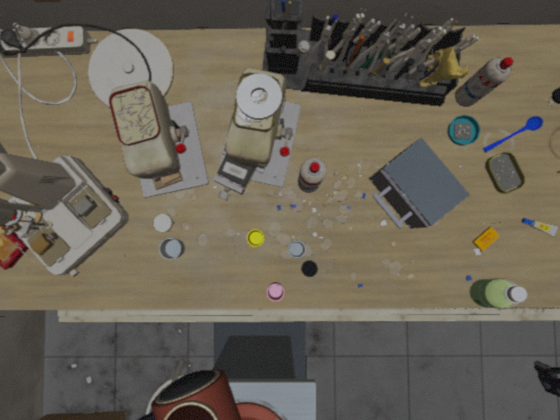

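The top view shows the middle cup at (172,249) next to the white-lidded jar (164,222), and the small cup at (297,249) next to the black-lidded jar (310,268). The bin housing is at (420,185) with its handle at (398,212), and the spray bottle is probably the one at (312,175).

Things that could be taken for the small cup:
- the grey cup at (297,249)
- the yellow cup at (257,238)
- the pink cup at (276,292)
- the larger grey cup at (172,249)

I choose the plain one at (297,249), beside the black lid. I'll check it in a close crop.

Run:
```python
from h import *
im,K,R,t=grab("top")
a=cv2.resize(im[210:300,140:330],None,fx=4,fy=4,interpolation=cv2.INTER_CUBIC)
b=cv2.resize(im[130:240,360:480],None,fx=2.4,fy=2.4,interpolation=cv2.INTER_CUBIC)
W=np.zeros((a.shape[0]+0,760,3),np.uint8);W[:360,:760]=a
o=np.zeros((360+b.shape[0]-24,760,3),np.uint8); o[:360]=W; o=o[:600]; o[360:600,:288]=b[:240]
cv2.imwrite("pics/crop1.png",o)
for nm,(u,v),z in [("mid",(172,249),.056),("small",(297,249),.056),("jw",(164,222),.058),("jn",(310,268),.052),("yel",(257,238),.056),("pink",(276,292),.056),("bottle",(312,170),.18),("roof",(425,185),.143),("r1",(420,137),.143),("r2",(468,192),.143),("r3",(371,180),.143),("green",(517,293),.18)]:
    print(nm,on_z(K,R,t,u,v,z).round(3))
```

```text
mid [0.458 0.16  0.056]
small [ 0.456 -0.117  0.056]
jw [0.518 0.178 0.058]
jn [ 0.414 -0.146  0.052]
yel [ 0.481 -0.029  0.056]
pink [ 0.363 -0.07   0.056]
bottle [ 0.611 -0.143  0.18 ]
roof [ 0.585 -0.372  0.143]
r1 [ 0.683 -0.365  0.143]
r2 [ 0.57  -0.457  0.143]
r3 [ 0.596 -0.264  0.143]
green [ 0.375 -0.524  0.18 ]
```

View pics/crop1.png

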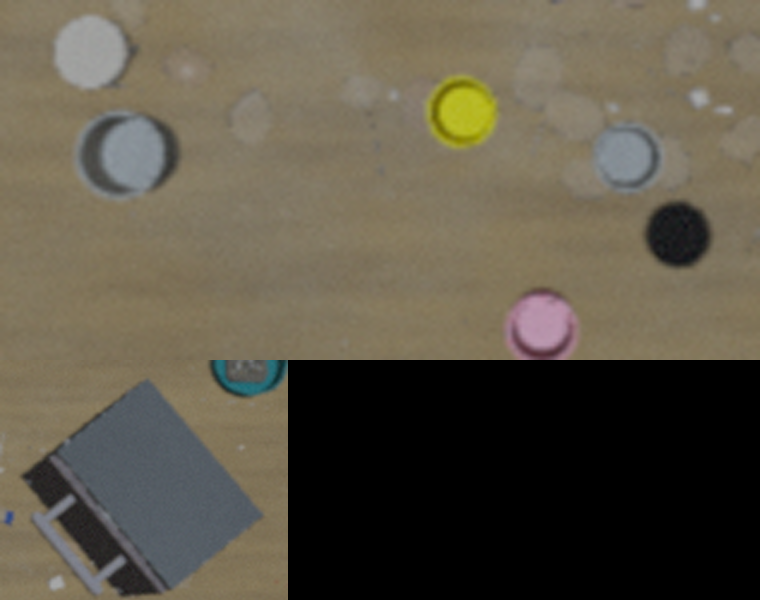

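The crop confirms it: the plain small cup's rim is centred at crop (628,157), i.e. px (297,249), with the black jar beside it. The middle cup's rim is at crop (123,155), i.e. px (170.8,248.8). The roof corners and the handle bar are clear too. Next I'll measure these exactly.

```bash
cat >> h.py <<'E'
def wpts(K,R,t,px,z): return np.array([on_z(K,R,t,u,v,z)[:2] for u,v in px])
E
python3 - <<'E'
from h import *
im,K,R,t=grab("top")
print("roof cols",im[180,425],im[160,410],"strip",im[190,393], "table",im[220,460])
lab=im.astype(int); m=((lab[...,0]-lab[...,2]>8)).astype(np.uint8)*255
m[:120]=0;m[245:]=0;m[:,:360]=0;m[:,480:]=0
m=cv2.morphologyEx(m,cv2.MORPH_OPEN,np.ones((7,7)))
cs,_=cv2.findContours(m,0,2);c=max(cs,key=cv2.contourArea)[:,0]
w=wpts(K,R,t,c,.143)
r=cv2.minAreaRect((w*1000).astype(np.float32));print("roof",r,cv2.boxPoints(r).round(1).tolist())
corn=[(421.7,138.3),(469.2,194.6),(430,225.8),(382.9,169.6)]
wc=wpts(K,R,t,corn,.143);print(wc.round(4).tolist(),[np.linalg.norm(wc[i]-wc[i-1]).round(4) for i in range(4)])
h=wpts(K,R,t,[(375,195.5),(400.5,225.5)],.111);print("handle",h.round(4).tolist(),h.mean(0),np.linalg.norm(h[0]-h[1]))
# cups: rim via ellipse of grey mask edges
for n,p in(("mid",(170.8,248.8)),("small",(297,249.2))): print(n,on_z(K,R,t,*p,.056).round(4))
hc=cv2.HoughCircles(cv2.resize(cv2.cvtColor(im,6)[210:300,140:330],None,fx=4,fy=4,interpolation=cv2.INTER_CUBIC),cv2.HOUGH_GRADIENT,1,60,param1=80,param2=20,minRadius=28,maxRadius=48)
for x,y,rr in hc[0]: print((x/4+140).round(1),(y/4+210).round(1),rr/4,on_z(K,R,t,x/4+140-.4,y/4+210-.4,.056).round(4))
E
```

```text
roof cols [102  95  89] [96 91 83] strip [37 39 42] table [ 87 116 126]
roof ((593.1614990234375, -372.4588928222656), (148.12741088867188, 99.75840759277344), 38.309974670410156) [[504.1000061035156, -379.20001220703125], [566.0, -457.5], [682.2000122070312, -365.70001220703125], [620.4000244140625, -287.3999938964844]]
[[0.6802, -0.3682], [0.565, -0.4594], [0.503, -0.3793], [0.617, -0.2884]] [np.float64(0.1018), np.float64(0.147), np.float64(0.1012), np.float64(0.1458)]
handle [[0.568, -0.2789], [0.505, -0.3302]] [ 0.53651183 -0.30454827] 0.08123623573366309
mid [0.4585 0.1623 0.056 ]
small [ 0.456  -0.1175  0.056 ]
309.4 268.4 8.225 [ 0.4146 -0.1434  0.056 ]
173.6 248.4 8.45 [0.4603 0.1569 0.056 ]
275.4 291.6 8.05 [ 0.3643 -0.0682  0.056 ]
295.6 249.9 7.15 [ 0.4554 -0.1135  0.056 ]
255.1 238.4 7.325 [ 0.4813 -0.0241  0.056 ]
```

Call:
{"api": "play_rows", "payload": {"series": [[[0,0,0.05,0,0,0,0.25],[0,0,0.05,0,0,0,0.25],[0.0322,0.032,0,0,0,1.46,0.25],[0.0322,0.032,0,0,0,1.46,0.25],[0.0322,0.032,0,0,0,1.46,0.25],[0.0322,0.032,0,0,0,1.46,0.25],[0.0322,0.032,0,0,0,1.46,0.25],[0.0322,0.032,0,0,0,1.46,0.25],[0.0322,0.032,0,0,0,1.46,0.25],[0.0322,0.032,0,0,0,1.46,0.25]]]}}

```text
time: 1.2
tool_pos: [0.5382, -0.3013, 0.3311]
tool_rot: [-0.0, 0.945, 0.328, -0.0]
contact_force: [0.2, -0.6, 0.4]
gripper_width: 0.25
grasp_force: 0.0
```

```bash
cat >> h.py <<'E'
HX=np.array([.62,-.7846]);HY=np.array([.7846,.62]);C=np.array([.5932,-.3725])
def hw(x,z,y=0):  # housing frame (m) -> world
    p=C+x*HX+y*HY; return np.array([p[0],p[1],z])
def bw(th,x,z,y=0): # bin frame -> world
    c,s=np.cos(th),np.sin(th); return hw(-.02+x*c-z*s,.026+x*s+z*c,y)
def st():
    from scipy.spatial.transform import Rotation as Ro
    s=manip.state(); q=s["tool_rot"]; M=Ro.from_quat(np.r_[q[1:],q[0]]).as_matrix()
    print("t",round(s["time"],2),"p",s["tool_pos"].round(4),"y",M[:,1].round(3),"z",M[:,2].round(3),"F",s["contact_force"].round(1),"w",round(s["gripper_width"],3),"gf",round(s["grasp_force"],1),"j",s["joint_pos"].round(2)); return s,M
E
python3 - <<'E'
from h import *
s,M=st()
print("yaw",np.degrees(np.arctan2(M[1,1],M[0,1])), "handle",bw(0,-.071,.085), bw(.6,-.071,.085))
P=[bw(a,-.071,.070) for a in np.linspace(0,.68,11)]
print(P[0],P[-1]);print(np.diff(P,axis=0).round(4).tolist())
E
```

```text
t 1.2 p [ 0.5382 -0.3013  0.3311] y [ 0.62  -0.785 -0.   ] z [-0.  0. -1.] F [ 0.2 -0.6  0.4] w 0.25 gf 0.0 j [-0.63 -0.01  1.51 -0.    1.64  0.27]
yaw -51.68516063352917 handle [ 0.53678   -0.3011014  0.111    ] [ 0.51471207 -0.27317479  0.05606391]
[ 0.53678   -0.3011014  0.096    ] [ 0.51928163 -0.2789575   0.03578579]
[[-0.0028, 0.0036, -0.005], [-0.0026, 0.0033, -0.0053], [-0.0024, 0.003, -0.0056], [-0.0022, 0.0027, -0.0058], [-0.0019, 0.0024, -0.006], [-0.0017, 0.0021, -0.0062], [-0.0014, 0.0018, -0.0064], [-0.0011, 0.0014, -0.0065], [-0.0008, 0.0011, -0.0066], [-0.0006, 0.0007, -0.0067]]
```

Call:
{"api": "play_rows", "payload": {"series": [[[-0.001,0,-0.045,0,0,0,0.25],[0,0,-0.045,0,0,0,0.25],[0,0,-0.045,0,0,0,0.25],[0,0,-0.03,0,0,0,0.25],[0,0,-0.02,0,0,0,0.25],[0,0,-0.02,0,0,0,0.25],[0,0,-0.015,0,0,0,0.25],[0,0,-0.015,0,0,0,0.25]]]}}

```text
time: 2.0
tool_pos: [0.5362, -0.3029, 0.0954]
tool_rot: [-0.0, 0.945, 0.328, -0.0]
contact_force: [0.1, 0.7, 3.5]
gripper_width: 0.248
grasp_force: 0.0
```

Call:
{"api": "play_rows", "payload": {"series": [[[-0.0028,0.0036,-0.005,-3.057,-2.416,0,0.25],[-0.0026,0.0033,-0.0053,-3.057,-2.416,0,0.25],[-0.0024,0.003,-0.0056,-3.057,-2.416,0,0.25],[-0.0022,0.0027,-0.0058,-3.057,-2.416,0,0.25],[-0.0019,0.0024,-0.006,-3.057,-2.416,0,0.25],[-0.0017,0.0021,-0.0062,-3.057,-2.416,0,0.25],[-0.0014,0.0018,-0.0064,-3.057,-2.416,0,0.25],[-0.0011,0.0014,-0.0065,-3.057,-2.416,0,0.25]]]}}

```text
time: 2.8
tool_pos: [0.5208, -0.2829, 0.0504]
tool_rot: [0.256, 0.909, 0.315, 0.09]
contact_force: [-0.1, -1.1, -0.4]
gripper_width: 0.247
grasp_force: 0.4
```

Run:
```python
from h import *
s,M=st()
im,K,R,t=grab("top"); cv2.imwrite("pics/t2.png",cv2.resize(im[120:260,340:500],None,fx=4,fy=4,interpolation=cv2.INTER_CUBIC))
```

```text
t 2.8 p [ 0.5208 -0.2829  0.0504] y [ 0.528 -0.67   0.522] z [ 0.324 -0.409 -0.853] F [-0.1 -1.1 -0.4] w 0.247 gf 0.4 j [-0.54 -0.08  2.15 -0.34  0.58  0.61]
```

View pics/t2.png

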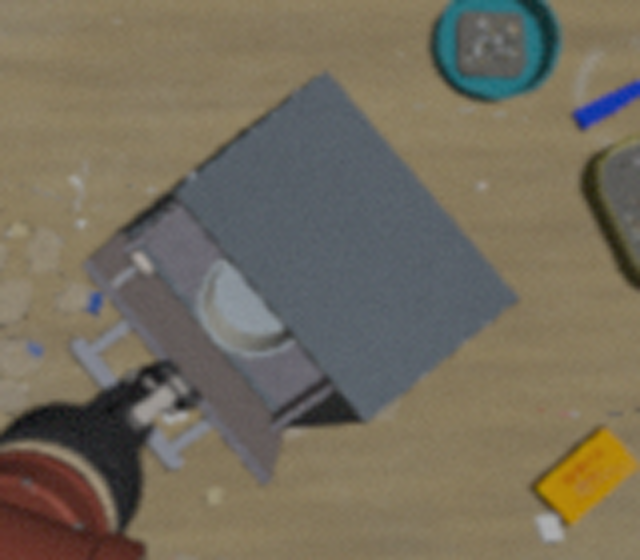

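The picture shows the bin tipped most of the way, with the large cup at crop (245,305) and the fingers caging the handle bar at crop (165,385). I'll carry on to the stop.

Call:
{"api": "play_rows", "payload": {"series": [[[-0.0008,0.0011,-0.0066,-3.057,-2.416,0,0.25],[-0.0006,0.0007,-0.0067,-3.057,-2.416,0,0.25],[-0.002,0.0026,-0.001,0,0,0,0.25],[-0.002,0.0026,-0.001,0,0,0,0.25]]]}}

```text
time: 3.25
tool_pos: [0.5197, -0.2793, 0.0405]
tool_rot: [0.32, 0.889, 0.309, 0.113]
contact_force: [11.4, -18.7, 1.0]
gripper_width: 0.249
grasp_force: 8.4
```

Call:
{"api": "play_rows", "payload": {"series": [[[0.004,-0.005,0.001,0,0,0,0.25],[-0.016,0.02,0.034,0,0,0,0.25],[-0.016,0.021,0.034,0,0,0,0.25],[-0.017,0.021,0.035,0,0,0,0.25],[0,0.03,0.03,6.11,4.83,0,0.5],[0,0.03,0.03,6.11,4.83,0,0.5],[0,0.03,0.03,6.11,4.83,0,0.8],[0,0.03,0.02,6.11,4.83,0,0.8],[0,0.03,0,6.11,4.83,0,0.8],[0,0.045,0,0,0,-8,0.8]]]}}

```text
time: 4.25
tool_pos: [0.4719, -0.0272, 0.2501]
tool_rot: [-0.001, 0.965, 0.262, 0.0]
contact_force: [-0.6, -0.1, -1.2]
gripper_width: 0.801
grasp_force: 0.0
```

Run:
```python
from h import *
s,M=st()
print("yaw",np.degrees(np.arctan2(M[1,1],M[0,1])),np.array([.4585,.163])-s["tool_pos"][:2])
```

```text
t 4.25 p [ 0.4719 -0.0272  0.2501] y [ 0.505 -0.863 -0.001] z [ 0.     0.002 -1.   ] F [-0.6 -0.1 -1.2] w 0.801 gf 0.0 j [-0.22 -0.34  1.93  0.    1.55  0.82]
yaw -59.65661138571943 [-0.01342192  0.19022342]
```

Call:
{"api": "play_rows", "payload": {"series": [[[-0.0034,0.0475,-0.02,0,0,-5.1,0.8],[-0.0034,0.0475,-0.03,0,0,-5.1,0.8],[-0.0034,0.0475,-0.03,0,0,-5.1,0.8],[-0.0032,0.0475,-0.03,0,0,0,0.8],[0,0,-0.03,0,0,0,0.8],[0,0,0,0,0,0,0.8]]]}}

```text
time: 4.85
tool_pos: [0.454, 0.1472, 0.1144]
tool_rot: [-0.0, 0.991, 0.136, -0.005]
contact_force: [-0.1, -0.4, -1.0]
gripper_width: 0.798
grasp_force: 0.0
```

Run:
```python
from h import *
s,M=st()
print("yaw",np.degrees(np.arctan2(M[1,1],M[0,1])),np.array([.4585,.163])-s["tool_pos"][:2])
im,K,R,t=grab("scene"); p=proj(K,R,t,[.4585,.163,.03]); print(p)
u,v=p.astype(int); cv2.imwrite("pics/s3.png",cv2.resize(im[v-60:v+40,u-65:u+65],None,fx=5,fy=5,interpolation=cv2.INTER_CUBIC))
for X in ([.4585,.163,0],[.4585,.163,.056],s["tool_pos"]): print((proj(K,R,t,X)-[u-65,v-60])*5)
```

```text
t 4.85 p [0.454  0.1472 0.1144] y [ 0.269 -0.963 -0.002] z [-0.01  -0.001 -1.   ] F [-0.1 -0.4 -1. ] w 0.798 gf 0.0 j [ 0.16 -0.2   2.05  0.    1.3   1.46]
yaw -74.40438941558739 [0.00451108 0.01579409]
[207.59910678 216.80322202]
[332.54377192 355.14010668]
[323.97097055 258.77842449]
[326.67533541 164.67692776]
```

View pics/s3.png

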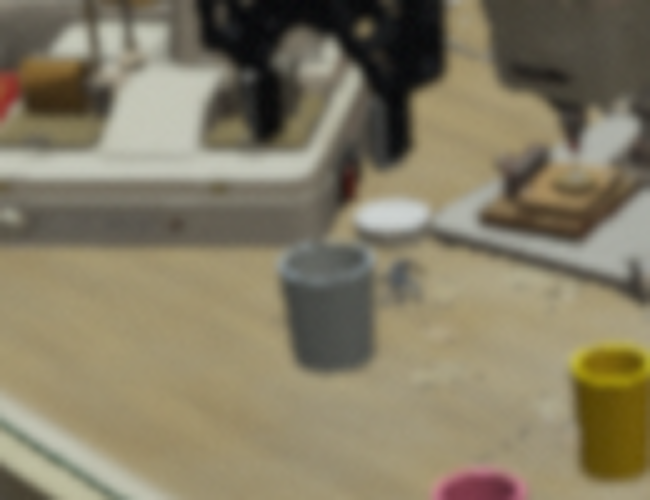

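Predicted rim at crop (324,259), seen at (328,263), so the cup position is good to about 2 mm. At this opening the fingertips sit about 7 mm behind the nominal TCP. Now I'll descend and grip.

Call:
{"api": "play_rows", "payload": {"series": [[[0.0045,0.014,0,0,0,0,0.8],[0,0,-0.025,0,0,0,0.8],[0,0,-0.025,0,0,0,0.8],[0,0,-0.02,0,0,0,0.8],[0,0,-0.01,0,0,0,0.8],[0,0,0,0,0,0,0.8],[0,0,0,0,0,0,0.3],[0,0,0,0,0,0,0.3],[0,0,0,0,0,0,0.3],[0,0,0,0,0,0,0.3]]]}}

```text
time: 5.9
tool_pos: [0.464, 0.161, 0.0414]
tool_rot: [-0.0, 0.991, 0.134, 0.002]
contact_force: [-1.5, 0.8, 7.4]
gripper_width: 0.558
grasp_force: 61.3
```

Call:
{"api": "play_rows", "payload": {"series": [[[0,0,0,0,0,0,0.75],[0,0,0,0,0,0,0.75],[0,0,0,0,0,0,0.75],[0,0,0,0,0,0,0.75]]]}}

```text
time: 6.3
tool_pos: [0.4619, 0.1603, 0.0387]
tool_rot: [0.0, 0.991, 0.134, -0.0]
contact_force: [0.4, 0.2, 0.1]
gripper_width: 0.749
grasp_force: 0.0
```

Run:
```python
from h import *
s,M=st()
im,K,R,t=grab("scene"); p=proj(K,R,t,[.4585,.163,.03])
u,v=p.astype(int); cv2.imwrite("pics/s4.png",cv2.resize(im[v-60:v+40,u-65:u+65],None,fx=5,fy=5,interpolation=cv2.INTER_CUBIC))
for X in ([.4585,.163,0],[.4585,.163,.056],s["tool_pos"]): print((proj(K,R,t,X)-[u-65,v-60])*5)
```

```text
t 6.3 p [0.4619 0.1603 0.0387] y [ 0.266 -0.964  0.   ] z [-0.    -0.001 -1.   ] F [0.4 0.2 0.1] w 0.749 gf 0.0 j [ 0.18 -0.07  2.08 -0.    1.13  1.48]
[332.54377192 355.14010668]
[323.97097055 258.77842449]
[335.11389242 288.46359973]
```

View pics/s4.png

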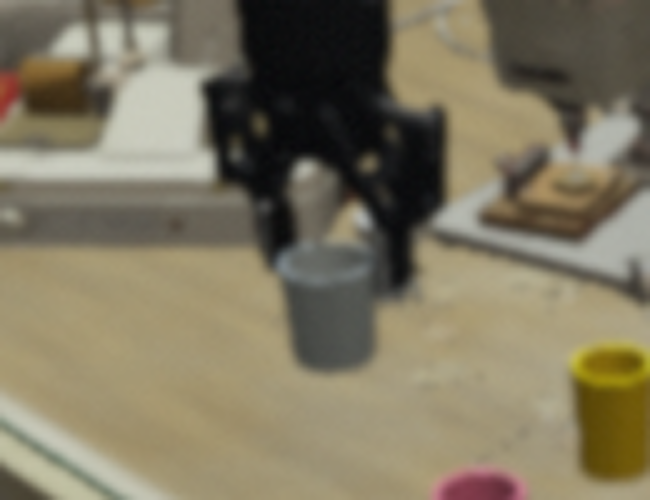

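The cup hasn't moved (rim at crop (327,262)) and the fingers straddle it slightly behind and high. I'll nudge down and forward, then regrip.

Call:
{"api": "play_rows", "payload": {"series": [[[-0.004,0.001,-0.005,0,0,0,0.75],[0,0,0,0,0,0,0.75],[0,0,0,0,0,0,0.3],[0,0,0,0,0,0,0.3],[0,0,0,0,0,0,0.3],[0,0,0,0,0,0,0.3]]]}}

```text
time: 6.95
tool_pos: [0.4584, 0.1614, 0.0341]
tool_rot: [0.0, 0.991, 0.134, 0.0]
contact_force: [0.6, 0.8, 0.5]
gripper_width: 0.559
grasp_force: 61.8
```

Run:
```python
from h import *
im,K,R,t=grab("top")
o=im[120:260,340:500]; o=cv2.resize(o,None,fx=4,fy=4,interpolation=cv2.INTER_CUBIC)
q=lambda X:tuple(((proj(K,R,t,X)-[340,120]+.5)*4-.5).round().astype(int).tolist())
for a in np.linspace(0,2*np.pi,60): cv2.circle(o,q(bw(.6,.012+.03*np.cos(a),.06,.03*np.sin(a))),1,(0,0,255),-1)
for y in(-.04,.04): cv2.circle(o,q(bw(.6,-.071,.085,y)),3,(0,255,0),-1)
for y in(-.0745,.0745): cv2.circle(o,q(bw(.6,-.036,.108,y)),3,(255,0,255),-1)
cv2.imwrite("pics/t5.png",o)
```

```text
(no output)
```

View pics/t5.png

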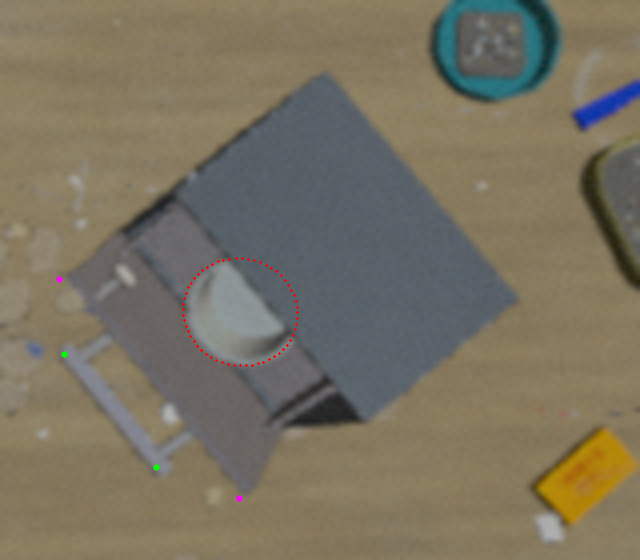

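The prediction for a 0.6 rad tilt agrees with the picture: the large rim circle fits to about 1 mm, and the handle and panel corners to about 3 mm. Lifting and carrying.

Call:
{"api": "play_rows", "payload": {"series": [[[0,0,0.02,0,0,0,0.3],[0,0,0.045,0,0,0,0.3],[0,0,0.045,0,0,0,0.3],[0.006,-0.036,0.025,0,0,-6.7,0.3],[0.006,-0.036,0.025,0,0,-6.7,0.3],[0.006,-0.036,0.02,0,0,-6.7,0.3],[0.006,-0.036,0.02,0,0,-6.7,0.3],[0.006,-0.036,0,0,0,-6.7,0.3],[0.006,-0.036,0,0,0,-6.7,0.3],[0.006,-0.036,0,0,0,-6.7,0.3]]]}}

```text
time: 8.0
tool_pos: [0.5, -0.0922, 0.2339]
tool_rot: [0.0, 0.962, -0.274, -0.0]
contact_force: [-0.3, -0.0, -0.5]
gripper_width: 0.56
grasp_force: 62.0
```

Call:
{"api": "play_rows", "payload": {"series": [[[0,-0.036,0,0,0,-6.7,0.3],[0,-0.036,0,0,0,-6.7,0.3],[0,-0.036,0,0,0,-6.7,0.3],[0,-0.02,0,-5.39,-4.26,0,0.3],[0,0,0,-5.39,-4.26,0,0.3],[0,0,0,-5.39,-4.26,0,0.3],[0,0,0,-5.39,-4.26,0,0.3],[0,0,0,-5.39,-4.26,0,0.3],[0,0,0,0,0,0,0.3]]]}}

```text
time: 8.9
tool_pos: [0.4976, -0.2164, 0.2297]
tool_rot: [0.129, 0.861, -0.415, 0.263]
contact_force: [-0.5, 0.4, -1.7]
gripper_width: 0.562
grasp_force: 62.0
```

```bash
cat >> h.py <<'E'
def plan(zb,goal_th=.6,off=(0,-.001,0),xb=.012):
    from scipy.spatial.transform import Rotation as Ro
    s,M=st(); c,sn=np.cos(goal_th),np.sin(goal_th)
    z=np.r_[HX*sn,-c]; y=np.r_[-HY,0]; G=np.c_[np.cross(y,z),y,z]
    print("dR deg",np.degrees(Ro.from_matrix(G@M.T).as_rotvec()).round(2))
    for a in zb: print(a,"delta",(bw(goal_th,xb,a)+off-s["tool_pos"]).round(4))
E
python3 - <<'E'
from h import *
plan([.158,.108,.058])
E
```

```text
t 8.9 p [ 0.4976 -0.2164  0.2297] y [-0.783 -0.622  0.004] z [ 0.346 -0.44  -0.828] F [-0.5  0.4 -1.7] w 0.562 gf 62.0 j [-0.41 -0.47  2.14 -0.33  0.96  2.18]
dR deg [-0.12 -0.37 -0.16]
0.158 delta [ 0.034  -0.0792 -0.0666]
0.108 delta [ 0.0515 -0.1013 -0.1078]
0.058 delta [ 0.069  -0.1235 -0.1491]
```

Call:
{"api": "play_rows", "payload": {"series": [[[0.007,-0.016,-0.013,0,0,0,0.3],[0.007,-0.016,-0.013,0,0,0,0.3],[0.007,-0.016,-0.013,0,0,0,0.3],[0.007,-0.016,-0.013,0,0,0,0.3],[0.006,-0.0152,-0.0146,0,0,0,0.3],[0,0,0,0,0,0,0.3],[0,0,0,0,0,0,0.3]]]}}

```text
time: 9.6
tool_pos: [0.5341, -0.2983, 0.1672]
tool_rot: [0.129, 0.86, -0.416, 0.265]
contact_force: [0.1, -0.5, -0.8]
gripper_width: 0.562
grasp_force: 62.0
```

Run:
```python
from h import *
plan([.158,.108,.078,.058])
for n in("top","scene"):
    im,K,R,t=grab(n)
    p=proj(K,R,t,bw(.6,.012,.08)).astype(int); print(p)
    x0,y0=p-[45,50]; o=cv2.resize(im[y0:y0+100,x0:x0+90],None,fx=4.2,fy=4.2,interpolation=cv2.INTER_CUBIC)
    def q(X): return tuple(((proj(K,R,t,X)-[x0,y0]+.5)*4.2-.5).round().astype(int).tolist())
    for a in np.linspace(0,2*np.pi,40): cv2.circle(o,q(bw(.6,.012+.03*np.cos(a),.06,.03*np.sin(a))),1,(0,0,255),-1)
    s=manip.state()
    globals()[n]=o
cv2.imwrite("pics/p6.png",np.hstack([globals()["top"],globals()["scene"]]))
```

```text
t 9.6 p [ 0.5341 -0.2983  0.1672] y [-0.785 -0.62   0.001] z [ 0.348 -0.442 -0.827] F [ 0.1 -0.5 -0.8] w 0.562 gf 62.0 j [-0.54 -0.23  2.07 -0.3   0.76  2.09]
dR deg [-0.06 -0.15  0.  ]
0.158 delta [-0.0025  0.0028 -0.004 ]
0.108 delta [ 0.015  -0.0194 -0.0453]
0.078 delta [ 0.0255 -0.0327 -0.07  ]
0.058 delta [ 0.0325 -0.0415 -0.0866]
[397 200]
[396 244]
```

View pics/p6.png

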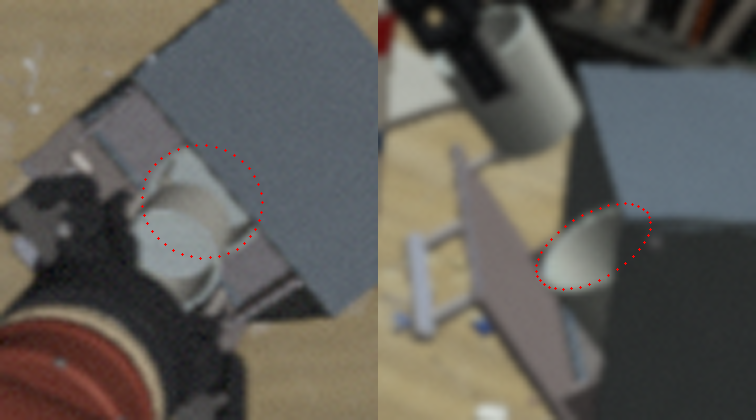

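The cup is held straight along the tool axis. In both views the predicted large rim lies on the visible rim, at (560,290) in the right-hand panel. Inserting now.

Call:
{"api": "play_rows", "payload": {"series": [[[0.005,-0.0065,-0.0151,0,0,0,0.3],[0.005,-0.0065,-0.0151,0,0,0,0.3],[0.005,-0.0064,-0.0151,0,0,0,0.3],[0,0,0,0,0,0,0.3],[0,0,0,0,0,0,0.3]]]}}

```text
time: 10.2
tool_pos: [0.5493, -0.3169, 0.1228]
tool_rot: [0.129, 0.86, -0.416, 0.266]
contact_force: [0.5, 0.3, -0.1]
gripper_width: 0.56
grasp_force: 65.6
```

Run:
```python
from h import *
plan([.108,.078,.068,.058])
```

```text
t 10.2 p [ 0.5493 -0.3169  0.1228] y [-0.784 -0.621  0.001] z [ 0.35  -0.443 -0.825] F [ 0.5  0.3 -0.1] w 0.56 gf 65.6 j [-0.56 -0.12  2.05 -0.32  0.66  2.11]
dR deg [ 0.03 -0.05 -0.09]
0.108 delta [-0.0002 -0.0008 -0.0009]
0.078 delta [ 0.0103 -0.0141 -0.0256]
0.068 delta [ 0.0138 -0.0185 -0.0339]
0.058 delta [ 0.0173 -0.023  -0.0421]
```

Call:
{"api": "play_rows", "payload": {"series": [[[0.0025,-0.0035,-0.0064,0,0,0,0.3],[0.0026,-0.0035,-0.0064,0,0,0,0.3],[0.0026,-0.0035,-0.0064,0,0,0,0.3],[0.0026,-0.0036,-0.0064,0,0,0,0.3],[0.0018,-0.0022,-0.0042,0,0,0,0.3],[0.0017,-0.0022,-0.0041,0,0,0,0.3],[0,0,0,0,0,0,0.3]]]}}

```text
time: 10.9
tool_pos: [0.5627, -0.3357, 0.087]
tool_rot: [0.129, 0.86, -0.416, 0.265]
contact_force: [0.4, -0.8, -1.1]
gripper_width: 0.562
grasp_force: 65.6
```

Call:
{"api": "play_rows", "payload": {"series": [[[0.0008,-0.0009,-0.0016,0,0,0,0.3],[0.0008,-0.0009,-0.0016,0,0,0,0.3],[0.0008,-0.0009,-0.0016,0,0,0,0.3],[0,0,0,0,0,0,0.3]]]}}

```text
time: 11.3
tool_pos: [0.5651, -0.3385, 0.083]
tool_rot: [0.129, 0.86, -0.416, 0.265]
contact_force: [-0.9, -2.2, -1.4]
gripper_width: 0.558
grasp_force: 65.5
```

Run:
```python
from h import *
plan([.058])
```

```text
t 11.3 p [ 0.5651 -0.3385  0.083 ] y [-0.784 -0.621  0.002] z [ 0.349 -0.443 -0.826] F [-0.9 -2.2 -1.4] w 0.558 gf 65.5 j [-0.58  0.    2.02 -0.34  0.58  2.13]
dR deg [ 0.02 -0.1  -0.05]
0.058 delta [ 0.0015 -0.0013 -0.0024]
```

Call:
{"api": "play_rows", "payload": {"series": [[[0.0004,-0.0004,-0.0008,0,0,0,0.3],[0.0004,-0.0004,-0.0008,0,0,0,0.3],[0.0004,-0.0004,-0.0008,0,0,0,0.3],[0.0003,-0.0004,-0.0008,0,0,0,0.3],[0,0,0,0,0,0,0.3]]]}}

```text
time: 11.8
tool_pos: [0.5664, -0.3401, 0.0797]
tool_rot: [0.129, 0.86, -0.416, 0.265]
contact_force: [-4.1, -1.2, 0.2]
gripper_width: 0.563
grasp_force: 65.6
```

Run:
```python
from h import *
plan([.058])
```

```text
t 11.8 p [ 0.5664 -0.3401  0.0797] y [-0.784 -0.621  0.002] z [ 0.349 -0.443 -0.826] F [-4.1 -1.2  0.2] w 0.563 gf 65.6 j [-0.58  0.01  2.01 -0.34  0.57  2.13]
dR deg [ 0.01 -0.13 -0.04]
0.058 delta [0.0002 0.0002 0.0009]
```

Call:
{"api": "play_rows", "payload": {"series": [[[-0.0008,-0.0006,0,0,0,0,0.3],[0.0003,-0.0004,-0.0008,0,0,0,0.3],[0.0003,-0.0004,-0.0008,0,0,0,0.3],[0,0,0,0,0,0,0.3]]]}}

```text
time: 12.2
tool_pos: [0.5672, -0.3416, 0.0799]
tool_rot: [0.129, 0.86, -0.416, 0.266]
contact_force: [-7.0, 3.9, 7.0]
gripper_width: 0.558
grasp_force: 70.8
```

Axial force is about 10 N and the depth is where the floor was predicted, so the middle cup is down. I'll release and retreat along the axis.

Call:
{"api": "play_rows", "payload": {"series": [[[0,0,0,0,0,0,0.72],[0,0,0,0,0,0,0.72],[0,0,0,0,0,0,0.72],[-0.0117,0.0148,0.0275,0,0,0,0.72],[-0.0117,0.0148,0.0275,0,0,0,0.72],[-0.0117,0.0148,0.0275,0,0,0,0.72],[-0.01,0.025,0.015,5.39,4.26,0,0.72],[-0.01,0.025,0.015,5.39,4.26,0,0.72],[-0.01,0.025,0.015,5.39,4.26,0,0.72],[-0.01,0.025,0.015,5.39,4.26,0,0.72]]]}}

```text
time: 13.2
tool_pos: [0.4916, -0.1959, 0.2227]
tool_rot: [0.025, 0.899, -0.434, 0.053]
contact_force: [0.3, 0.3, -0.6]
gripper_width: 0.718
grasp_force: 0.0
```

Call:
{"api": "play_rows", "payload": {"series": [[[-0.01,0.02,0,5.39,4.26,0,0.65],[0,0.01,0,0,0,8.5,0.65],[0,0.01,0,0,0,8.5,0.65],[0,0.01,0,0,0,8.5,0.65],[0,0.01,0,0,0,8.5,0.65],[0,0.01,0,0,0,8.5,0.65],[0,0,-0.02,0,0,8.5,0.65],[0,0,-0.02,0,0,8.5,0.65],[0,0,-0.02,0,0,8.5,0.65],[0,0,-0.02,0,0,8.5,0.65]]]}}

```text
time: 14.2
tool_pos: [0.4818, -0.1269, 0.1403]
tool_rot: [0.0, 0.976, 0.219, 0.0]
contact_force: [0.4, -0.6, 0.5]
gripper_width: 0.651
grasp_force: 0.0
```

Call:
{"api": "play_rows", "payload": {"series": [[[0,0,0,0,0,8.5,0.65],[0,0,0,0,0,0,0.65],[0,0,0,0,0,0,0.65]]]}}

```text
time: 14.5
tool_pos: [0.482, -0.1271, 0.1414]
tool_rot: [0.001, 0.958, 0.286, 0.0]
contact_force: [0.6, 0.7, 0.2]
gripper_width: 0.652
grasp_force: 0.0
```

Run:
```python
from h import *
s,M=st()
print("yaw",np.degrees(np.arctan2(M[1,1],M[0,1])),np.array([.456,-.1175,.0355])-s["tool_pos"])
im,K,R,t=grab("top")
o=im[120:260,340:500]; o=cv2.resize(o,None,fx=4,fy=4,interpolation=cv2.INTER_CUBIC)
q=lambda X:tuple(((proj(K,R,t,X)-[340,120]+.5)*4-.5).round().astype(int).tolist())
for r,z,col in((.03,.060,(0,0,255)),(.025,.080,(0,255,0))):
  for a in np.linspace(0,2*np.pi,60): cv2.circle(o,q(bw(.6,.012+r*np.cos(a),z,r*np.sin(a))),1,col,-1)
im2,K,R,t=grab("scene"); p=proj(K,R,t,[.456,-.1175,.03]).astype(int); print(p)
x0,y0=p-[65,70]; b=cv2.resize(im2[y0:y0+140,x0:x0+40+20],None,fx=4,fy=4,interpolation=cv2.INTER_CUBIC)
b=cv2.resize(im2[y0:y0+140,x0+45:x0+85],None,fx=4,fy=4,interpolation=cv2.INTER_CUBIC)
q=lambda X:tuple(((proj(K,R,t,X)-[x0+45,y0]+.5)*4-.5).round().astype(int).tolist())
for a in np.linspace(0,2*np.pi,60): cv2.circle(b,q([.456+.02*np.cos(a),-.1175+.02*np.sin(a),.056]),1,(0,0,255),-1)
cv2.circle(b,q(s["tool_pos"]),3,(0,255,0),-1)
cv2.imwrite("pics/p7.png",np.hstack([o,b]))
```

```text
t 14.5 p [ 0.482  -0.1271  0.1414] y [ 0.548 -0.836  0.001] z [ 0.001 -0.001 -1.   ] F [0.6 0.7 0.2] w 0.652 gf 0.0 j [-0.41 -0.18  1.99 -0.    1.33  0.58]
yaw -56.764790325662865 [-0.0259753   0.00961388 -0.10589334]
[284 255]
```

View pics/p7.png

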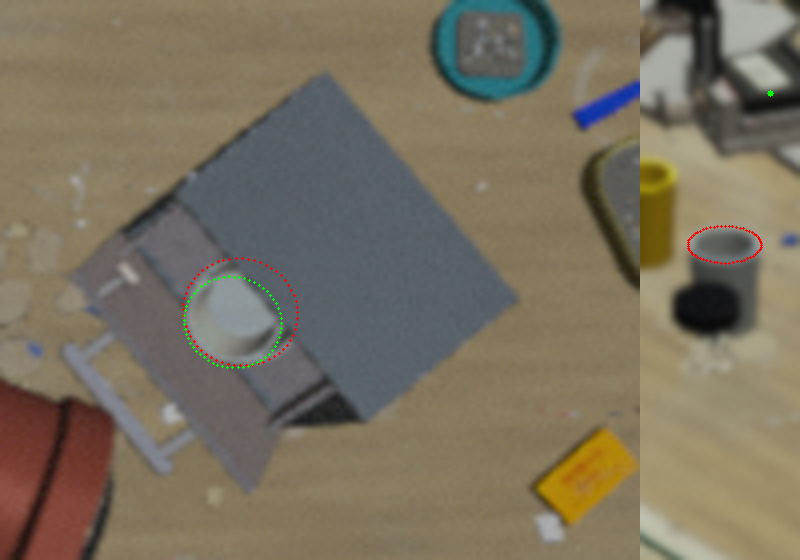

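The middle cup sits in the large one, and its rim fits the predicted seated circle at crop (233,322). The small cup's predicted rim at (725,244) lies on the real one. Going down to grip the small cup.

Call:
{"api": "play_rows", "payload": {"series": [[[-0.013,0.0048,0,0,0,0,0.65],[-0.013,0.0048,0,0,0,0,0.65],[0,0,-0.02,0,0,0,0.65],[0,0,-0.03,0,0,0,0.65],[0,0,-0.02,0,0,0,0.65],[0,0,0,0,0,0,0.65],[0,0,0,0,0,0,0.65]]]}}

```text
time: 15.3
tool_pos: [0.4559, -0.1175, 0.0717]
tool_rot: [0.0, 0.958, 0.287, 0.0]
contact_force: [-0.2, -0.2, -0.5]
gripper_width: 0.653
grasp_force: 0.0
```

Call:
{"api": "play_rows", "payload": {"series": [[[0,0,-0.02,0,0,0,0.65],[0,0,-0.0162,0,0,0,0.65],[0,0,0,0,0,0,0.65],[0,0,0,0,0,0,0.65],[0,0,0,0,0,0,0.2],[0,0,0,0,0,0,0.2],[0,0,0,0,0,0,0.2],[0,0,0,0,0,0,0.2]]]}}

```text
time: 16.1
tool_pos: [0.457, -0.1178, 0.0372]
tool_rot: [0.001, 0.958, 0.287, 0.001]
contact_force: [-3.0, 1.7, 4.7]
gripper_width: 0.438
grasp_force: 59.6
```

Call:
{"api": "play_rows", "payload": {"series": [[[0,0,0.02,0,0,0,0.2],[0,0,0.045,0,0,0,0.2],[0,0,0.045,0,0,0,0.2],[0,0,0.045,0,0,-8.5,0.2],[0,0,0.04,0,0,-8.5,0.2],[0.006,-0.014,0,0,0,-8.5,0.2],[0.006,-0.014,0,0,0,-8.5,0.2],[0.006,-0.014,0,0,0,-8.5,0.2],[0.006,-0.014,0,0,0,-8.5,0.2],[0.006,-0.014,0,0,0,-8.5,0.2]]]}}

```text
time: 17.1
tool_pos: [0.486, -0.188, 0.231]
tool_rot: [0.0, 0.973, -0.229, 0.001]
contact_force: [-0.0, 0.2, -0.1]
gripper_width: 0.443
grasp_force: 60.2
```

Call:
{"api": "play_rows", "payload": {"series": [[[0.006,-0.014,0,0,0,-8.5,0.2],[0.005,-0.014,0,0,0,-8.5,0.2],[0,0,0,0,0,-8.5,0.2],[0,0,0,-5.39,-4.26,0,0.2],[0,0,0,-5.39,-4.26,0,0.2],[0,0,0,-5.39,-4.26,0,0.2],[0,0,0,-5.39,-4.26,0,0.2],[0,0,0,-5.39,-4.26,0,0.2],[0,0,0,0,0,0,0.2],[0,0,0,0,0,0,0.2]]]}}

```text
time: 18.1
tool_pos: [0.4966, -0.2151, 0.2306]
tool_rot: [0.129, 0.86, -0.416, 0.265]
contact_force: [0.7, -0.7, -0.6]
gripper_width: 0.436
grasp_force: 60.2
```

Run:
```python
from h import *
plan([.161,.131,.081],off=(-.0005,-.0015,0))
im,K,R,t=grab("scene"); cv2.imwrite("pics/hold.png",im)
```

```text
t 18.1 p [ 0.4966 -0.2151  0.2306] y [-0.784 -0.621  0.001] z [ 0.35  -0.442 -0.826] F [ 0.7 -0.7 -0.6] w 0.436 gf 60.2 j [-0.41 -0.47  2.15 -0.33  0.96  2.18]
dR deg [-0.04 -0.08 -0.09]
0.161 delta [ 0.0335 -0.0796 -0.0649]
0.131 delta [ 0.044  -0.0929 -0.0897]
0.081 delta [ 0.0615 -0.1151 -0.131 ]
```

Call:
{"api": "play_rows", "payload": {"series": [[[0.0067,-0.0159,-0.013,0,0,0,0.2],[0.0067,-0.0159,-0.013,0,0,0,0.2],[0.0067,-0.0159,-0.013,0,0,0,0.2],[0.0067,-0.0159,-0.013,0,0,0,0.2],[0.0067,-0.016,-0.0129,0,0,0,0.2],[0,0,0,0,0,0,0.2],[0,0,0,0,0,0,0.2]]]}}

```text
time: 18.85
tool_pos: [0.5305, -0.2961, 0.1656]
tool_rot: [0.129, 0.86, -0.417, 0.265]
contact_force: [0.3, -1.0, 0.1]
gripper_width: 0.441
grasp_force: 60.3
```

Run:
```python
from h import *
plan([.161,.125,.091,.081],off=(-.0005,-.0015,0))
```

```text
t 18.85 p [ 0.5305 -0.2961  0.1656] y [-0.785 -0.62   0.001] z [ 0.349 -0.443 -0.826] F [ 0.3 -1.   0.1] w 0.441 gf 60.3 j [-0.54 -0.24  2.08 -0.3   0.75  2.1 ]
dR deg [-0.02 -0.08  0.03]
0.161 delta [-0.0004  0.0014  0.0001]
0.125 delta [ 0.0122 -0.0146 -0.0296]
0.091 delta [ 0.0241 -0.0296 -0.0577]
0.081 delta [ 0.0276 -0.0341 -0.0659]
```

Call:
{"api": "play_rows", "payload": {"series": [[[0.0041,-0.0048,-0.0099,0,0,0,0.2],[0.0041,-0.0049,-0.0099,0,0,0,0.2],[0.004,-0.0049,-0.0098,0,0,0,0.2],[0,0,0,0,0,0,0.2],[0,0,0,0,0,0,0.2]]]}}

```text
time: 19.35
tool_pos: [0.542, -0.3094, 0.1344]
tool_rot: [0.129, 0.86, -0.416, 0.265]
contact_force: [0.2, 0.4, 0.2]
gripper_width: 0.445
grasp_force: 60.3
```

Run:
```python
from h import *
plan([.125,.091,.081],off=(-.0005,-.0015,0))
```

```text
t 19.35 p [ 0.542  -0.3094  0.1344] y [-0.784 -0.621  0.002] z [ 0.349 -0.442 -0.826] F [0.2 0.4 0.2] w 0.445 gf 60.3 j [-0.55 -0.16  2.07 -0.31  0.69  2.11]
dR deg [-0.03 -0.14 -0.07]
0.125 delta [ 0.0007 -0.0013  0.0015]
0.091 delta [ 0.0126 -0.0164 -0.0265]
0.081 delta [ 0.0161 -0.0208 -0.0348]
```

Call:
{"api": "play_rows", "payload": {"series": [[[0.0007,-0.0013,0.001,0,0,0,0.2],[0.002,-0.0025,-0.0046,0,0,0,0.2],[0.002,-0.0025,-0.0046,0,0,0,0.2],[0.002,-0.0025,-0.0046,0,0,0,0.2],[0.002,-0.0025,-0.0046,0,0,0,0.2],[0.002,-0.0025,-0.0046,0,0,0,0.2],[0,0,0,0,0,0,0.2]]]}}

```text
time: 20.05
tool_pos: [0.5526, -0.3234, 0.112]
tool_rot: [0.129, 0.86, -0.416, 0.265]
contact_force: [-0.4, -0.6, -0.4]
gripper_width: 0.437
grasp_force: 60.3
```

Run:
```python
from h import *
plan([.091,.081],off=(-.0005,-.0015,0))
```

```text
t 20.05 p [ 0.5526 -0.3234  0.112 ] y [-0.784 -0.621  0.002] z [ 0.348 -0.442 -0.827] F [-0.4 -0.6 -0.4] w 0.437 gf 60.3 j [-0.56 -0.09  2.05 -0.32  0.64  2.11]
dR deg [-0.04 -0.16 -0.05]
0.091 delta [ 0.002  -0.0023 -0.0041]
0.081 delta [ 0.0055 -0.0068 -0.0123]
```

Call:
{"api": "play_rows", "payload": {"series": [[[0.001,-0.0012,-0.002,0,0,0,0.2],[0.001,-0.0011,-0.0021,0,0,0,0.2],[0.0009,-0.0011,-0.002,0,0,0,0.2],[0.0009,-0.0011,-0.002,0,0,0,0.2],[0,0,0,0,0,0,0.2]]]}}

```text
time: 20.55
tool_pos: [0.5567, -0.3279, 0.1048]
tool_rot: [0.129, 0.86, -0.416, 0.265]
contact_force: [0.0, 0.1, 0.1]
gripper_width: 0.441
grasp_force: 60.3
```

Run:
```python
from h import *
plan([.081],off=(-.0005,-.0015,0))
```

```text
t 20.55 p [ 0.5567 -0.3279  0.1048] y [-0.784 -0.621  0.001] z [ 0.349 -0.443 -0.826] F [0.  0.1 0.1] w 0.441 gf 60.3 j [-0.57 -0.06  2.04 -0.33  0.62  2.12]
dR deg [ 0.   -0.09 -0.06]
0.081 delta [ 0.0014 -0.0023 -0.0052]
```

Call:
{"api": "play_rows", "payload": {"series": [[[0.0003,-0.0006,-0.0011,0,0,0,0.2],[0.0003,-0.0006,-0.0011,0,0,0,0.2],[0.0003,-0.0005,-0.001,0,0,0,0.2],[0.0003,-0.0004,-0.001,0,0,0,0.2],[0,0,0,0,0,0,0.2]]]}}

```text
time: 21.05
tool_pos: [0.5578, -0.33, 0.1007]
tool_rot: [0.129, 0.86, -0.416, 0.265]
contact_force: [0.4, -0.5, -1.1]
gripper_width: 0.437
grasp_force: 60.3
```

Call:
{"api": "play_rows", "payload": {"series": [[[0.0003,-0.0004,-0.0008,0,0,0,0.2],[0.0003,-0.0004,-0.0008,0,0,0,0.2],[0,0,0,0,0,0,0.2]]]}}

```text
time: 21.35
tool_pos: [0.5586, -0.3308, 0.0993]
tool_rot: [0.129, 0.86, -0.416, 0.266]
contact_force: [-0.5, 1.0, 0.2]
gripper_width: 0.441
grasp_force: 60.3
```

Run:
```python
from h import *
plan([.081],off=(-.0005,-.0015,0))
```

```text
t 21.35 p [ 0.5586 -0.3308  0.0993] y [-0.784 -0.621  0.001] z [ 0.35  -0.443 -0.826] F [-0.5  1.   0.2] w 0.441 gf 60.3 j [-0.57 -0.05  2.03 -0.33  0.61  2.12]
dR deg [ 0.01 -0.07 -0.06]
0.081 delta [-0.0005  0.0006  0.0003]
```

Call:
{"api": "play_rows", "payload": {"series": [[[0.0003,-0.0004,-0.0008,0,0,0,0.2],[0.0003,-0.0004,-0.0008,0,0,0,0.2],[0,0,0,0,0,0,0.2]]]}}

```text
time: 21.65
tool_pos: [0.5597, -0.332, 0.0998]
tool_rot: [0.13, 0.86, -0.416, 0.266]
contact_force: [-6.1, 5.3, 9.0]
gripper_width: 0.438
grasp_force: 61.3
```

Axial force is 12 N at the depth expected from the middle cup, so the small cup is on its floor. I'll release, retreat, and turn the tool for the handle.

Call:
{"api": "play_rows", "payload": {"series": [[[0,0,0,0,0,0,0.6],[0,0,0,0,0,0,0.6],[0,0,0,0,0,0,0.6],[-0.0058,0.0074,0.0138,0,0,0,0.6],[-0.0117,0.0148,0.0275,0,0,0,0.6],[-0.0117,0.0148,0.0275,0,0,0,0.6],[-0.0117,0.0148,0.0275,0,0,0,0.6]]]}}

```text
time: 22.35
tool_pos: [0.5175, -0.2792, 0.1944]
tool_rot: [0.129, 0.86, -0.416, 0.265]
contact_force: [0.5, -0.3, 0.3]
gripper_width: 0.599
grasp_force: 0.0
```

Call:
{"api": "play_rows", "payload": {"series": [[[-0.0029,0.0037,-0.0065,-2.86,3.62,6.76,0.25],[-0.0029,0.0037,-0.0065,-2.86,3.62,6.76,0.25],[-0.0029,0.0037,-0.0065,-2.86,3.62,6.76,0.25],[-0.0029,0.0037,-0.0065,-2.86,3.62,6.76,0.25],[-0.0029,0.0037,-0.0065,-2.86,3.62,6.76,0.25],[-0.0029,0.0037,-0.0065,-2.86,3.62,6.76,0.25],[-0.0029,0.0037,-0.0065,-2.86,3.62,6.76,0.25],[-0.0029,0.0037,-0.0065,-2.86,3.62,6.76,0.25],[-0.0029,0.0037,-0.0065,-2.86,3.62,6.76,0.25],[-0.0029,0.0037,-0.0065,-2.86,3.62,6.76,0.25]]]}}

```text
time: 23.35
tool_pos: [0.489, -0.2426, 0.1285]
tool_rot: [0.271, 0.922, 0.252, 0.116]
contact_force: [0.4, 0.3, -0.1]
gripper_width: 0.25
grasp_force: 0.0
```

Call:
{"api": "play_rows", "payload": {"series": [[[0,0,0,-2.86,3.62,6.76,0.25],[0,0,0,0,0,0,0.25],[0,0,0,0,0,0,0.25]]]}}

```text
time: 23.65
tool_pos: [0.4893, -0.2428, 0.1291]
tool_rot: [0.279, 0.903, 0.313, 0.097]
contact_force: [0.3, -0.8, 0.8]
gripper_width: 0.248
grasp_force: 0.0
```

Run:
```python
from h import *
s,M=st()
for z in(.15,.11,.07): print(z,(bw(.6,-.071,z)-s["tool_pos"]).round(4))
th=.6;print("want y",np.r_[HX*np.cos(th),np.sin(th)].round(3),"z",np.r_[HX*np.sin(th),-np.cos(th)].round(3))
im,K,R,t=grab("top")
o=cv2.resize(im[120:260,340:490],None,fx=2.66,fy=2.66,interpolation=cv2.INTER_CUBIC)
def draw(o,K,R,t,x0,y0,f):
  q=lambda X:tuple(((proj(K,R,t,X)-[x0,y0]+.5)*f-.5).round().astype(int).tolist())
  for r,z,col in((.025,.080,(0,255,0)),(.02,.100,(0,0,255))):
    for a in np.linspace(0,2*np.pi,60): cv2.circle(o,q(bw(.6,.012+r*np.cos(a),z,r*np.sin(a))),1,col,-1)
draw(o,K,R,t,340,120,2.66)
im,K,R,t=grab("scene"); p=proj(K,R,t,bw(.6,.0,.08)).astype(int); x0,y0=p-[55,45]
b=cv2.resize(im[y0:y0+93,x0:x0+100],None,fx=4,fy=4,interpolation=cv2.INTER_CUBIC); draw(b,K,R,t,x0,y0,4)
cv2.imwrite("pics/p8.png",np.hstack([o[:372],b[:372]]))
```

```text
t 23.65 p [ 0.4893 -0.2428  0.1291] y [ 0.511 -0.649  0.564] z [ 0.35  -0.442 -0.826] F [ 0.3 -0.8  0.8] w 0.248 gf 0.0 j [-0.48 -0.36  2.24 -0.35  0.73  0.62]
0.15 [ 0.0027 -0.0015 -0.0194]
0.11 [ 0.0167 -0.0193 -0.0524]
0.07 [ 0.0307 -0.037  -0.0854]
want y [ 0.512 -0.648  0.565] z [ 0.35  -0.443 -0.825]
```

View pics/p8.png

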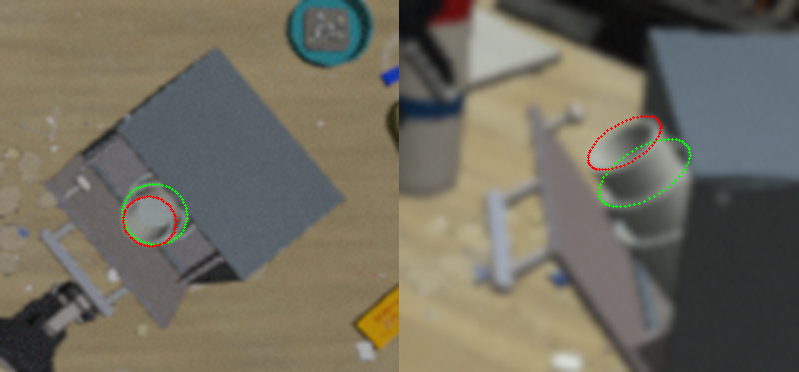

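Both cups are nested: the small rim (red, (625,143) in the right-hand panel) and the middle rim (green, (645,172)) lie on their seated predictions. Next is the handle.

Call:
{"api": "play_rows", "payload": {"series": [[[0.0056,-0.0066,-0.0175,0,0,0,0.3],[0.0056,-0.0066,-0.0175,0,0,0,0.3],[0.006,-0.0066,-0.0174,0,0,0,0.3],[0.0035,-0.0045,-0.0083,0,0,0,0.3],[0.0035,-0.0045,-0.0083,0,0,0,0.3],[0.0035,-0.0044,-0.0082,0,0,0,0.3],[0.0035,-0.0044,-0.0082,0,0,0,0.3],[0,0,0,0,0,0,0.3]]]}}

```text
time: 24.55
tool_pos: [0.5202, -0.2806, 0.0426]
tool_rot: [0.278, 0.902, 0.314, 0.096]
contact_force: [-0.1, -0.1, -0.6]
gripper_width: 0.299
grasp_force: 0.0
```

Run:
```python
from h import *
s,M=st()
P=[bw(a,-.071,.070) for a in np.linspace(.6,-.04,17)]
print((P[0]-s["tool_pos"]).round(4)); print(np.diff(P,axis=0).round(4).tolist()); print(np.degrees(.04))
```

```text
t 24.55 p [ 0.5202 -0.2806  0.0426] y [ 0.514 -0.647  0.563] z [ 0.349 -0.442 -0.827] F [-0.1 -0.1 -0.6] w 0.299 gf 0.0 j [-0.52 -0.08  2.18 -0.43  0.52  0.7 ]
[-0.0002  0.0008  0.0011]
[[0.0005, -0.0006, 0.0039], [0.0006, -0.0007, 0.0039], [0.0007, -0.0009, 0.0038], [0.0008, -0.001, 0.0038], [0.0009, -0.0011, 0.0037], [0.001, -0.0012, 0.0037], [0.001, -0.0013, 0.0036], [0.0011, -0.0014, 0.0035], [0.0012, -0.0016, 0.0035], [0.0013, -0.0017, 0.0034], [0.0014, -0.0018, 0.0033], [0.0015, -0.0019, 0.0032], [0.0016, -0.002, 0.0031], [0.0016, -0.0021, 0.003], [0.0017, -0.0022, 0.0029], [0.0018, -0.0022, 0.0028]]
2.291831180523293
```

Call:
{"api": "play_rows", "payload": {"series": [[[0.0005,-0.0006,0.0039,1.797,1.421,0,0.3],[0.0006,-0.0007,0.0039,1.797,1.421,0,0.3],[0.0007,-0.0009,0.0038,1.797,1.421,0,0.3],[0.0008,-0.001,0.0038,1.797,1.421,0,0.3],[0.0009,-0.0011,0.0037,1.797,1.421,0,0.3],[0.001,-0.0012,0.0037,1.797,1.421,0,0.3],[0.001,-0.0013,0.0036,1.797,1.421,0,0.3],[0.0011,-0.0014,0.0035,1.797,1.421,0,0.3],[0.0012,-0.0016,0.0035,1.797,1.421,0,0.3],[0.0013,-0.0017,0.0034,1.797,1.421,0,0.3]]]}}

```text
time: 25.55
tool_pos: [0.5294, -0.2913, 0.0809]
tool_rot: [0.093, 0.94, 0.328, 0.032]
contact_force: [-2.3, 2.6, 0.9]
gripper_width: 0.297
grasp_force: 1.1
```

Call:
{"api": "play_rows", "payload": {"series": [[[0.0014,-0.0018,0.0033,1.797,1.421,0,0.3],[0.0015,-0.0019,0.0032,1.797,1.421,0,0.3],[0.0016,-0.002,0.0031,1.797,1.421,0,0.3],[0.0016,-0.0021,0.003,1.797,1.421,0,0.3],[0.0017,-0.0022,0.0029,1.797,1.421,0,0.3],[0,0,0,0,0,0,0.3]]]}}

```text
time: 26.15
tool_pos: [0.537, -0.3012, 0.0965]
tool_rot: [-0.002, 0.944, 0.329, -0.001]
contact_force: [-4.4, 5.3, 4.8]
gripper_width: 0.304
grasp_force: 0.9
```

Call:
{"api": "play_rows", "payload": {"series": [[[0.0012,-0.0016,0,0,0,0,0.3],[0.0012,-0.0016,0,0,0,0,0.3],[0.0012,-0.0016,0,0,0,0,0.3],[0,0,0,0,0,0,0.3]]]}}

```text
time: 26.55
tool_pos: [0.5393, -0.3039, 0.0979]
tool_rot: [-0.004, 0.944, 0.329, -0.002]
contact_force: [-13.5, 14.1, 15.2]
gripper_width: 0.298
grasp_force: 7.4
```

```bash
cat > chk.py <<'E'
from h import *
s,M=st(); im,K,R,t=grab("top")
# visible handle bar vs roof: light-grey bar pixels in the front zone
q=lambda X:proj(K,R,t,X)
print("pred bar ends th0",q(bw(0,-.071,.085,-.04)).round(1),q(bw(0,-.071,.085,.04)).round(1))
g=cv2.cvtColor(im,cv2.COLOR_BGR2GRAY)
# brightness profile along housing x at bar height, for y=+-34mm: the peak is the bar
for y in(-.036,.036,.030,-.030):
    xs=np.arange(-.125,-.05,.001); v=[]
    for x in xs:
        u=q(hw(x,.111,y)); v.append(cv2.getRectSubPix(im,(1,1),(float(u[0]),float(u[1])))[0,0].astype(int))
    v=np.array(v); b=v[:,0]-v[:,2]; print(y,"bar x mm (blue-red peak)",(xs[b.argmax()]*1000).round(),b.max(),g.shape and v.sum(1)[::5].tolist())
E
python3 chk.py
```

```text
t 26.55 p [ 0.5393 -0.3039  0.0979] y [ 0.622 -0.783 -0.009] z [-0.006  0.007 -1.   ] F [-13.5  14.1  15.2] w 0.298 gf 7.4 j [-0.63  0.16  1.73  0.    1.26  0.26]
pred bar ends th0 [398.4 225.3] [373.8 195.4]
-0.036 bar x mm (blue-red peak) -94.0 14 [273, 242, 212, 244, 347, 331, 429, 377, 95, 115, 226, 298, 144, 81, 206]
0.036 bar x mm (blue-red peak) -95.0 14 [372, 360, 353, 359, 371, 335, 428, 426, 397, 381, 377, 355, 363, 305, 213]
0.03 bar x mm (blue-red peak) -95.0 15 [375, 372, 361, 364, 349, 318, 426, 395, 407, 397, 349, 324, 274, 176, 161]
-0.03 bar x mm (blue-red peak) -79.0 3 [276, 258, 247, 241, 243, 261, 367, 165, 49, 178, 240, 285, 129, 95, 203]
```

```bash
sed 's/im,K,R,t=grab("top")/im,K,R,t=grab("top"); im=cv2.imread("pics\/top0.png")/' chk.py > chk0.py; python3 chk0.py
```

```text
t 26.6 p [ 0.5393 -0.3039  0.0979] y [ 0.622 -0.783 -0.009] z [-0.006  0.006 -1.   ] F [-13.7  14.6  15. ] w 0.303 gf 7.3 j [-0.63  0.16  1.73  0.    1.26  0.26]
pred bar ends th0 [398.4 225.3] [373.8 195.4]
-0.036 bar x mm (blue-red peak) -86.0 16 [322, 322, 329, 329, 338, 340, 288, 372, 391, 387, 388, 388, 395, 389, 365]
0.036 bar x mm (blue-red peak) -88.0 15 [336, 323, 319, 323, 329, 340, 304, 378, 379, 338, 322, 309, 314, 305, 293]
0.03 bar x mm (blue-red peak) -89.0 12 [344, 337, 326, 327, 324, 328, 300, 376, 381, 352, 325, 327, 330, 322, 300]
-0.03 bar x mm (blue-red peak) -88.0 12 [323, 330, 335, 338, 345, 350, 309, 375, 375, 309, 198, 186, 179, 189, 176]
```

The bar is still about 6 mm short of its shut position. My purely horizontal push dragged the bar down by friction, so I'll push along the arc instead (in and up).

Call:
{"api": "play_rows", "payload": {"series": [[[0,0,0.003,0,0,0,0.3],[0,0,0.003,0,0,0,0.3],[0.0006,-0.0008,0.002,0,0,0,0.3],[0.0006,-0.0008,0.002,0,0,0,0.3],[0,0,0,0,0,0,0.3]]]}}

```text
time: 27.15
tool_pos: [0.5427, -0.309, 0.1068]
tool_rot: [0.0, 0.944, 0.329, 0.0]
contact_force: [0.4, 0.5, 0.2]
gripper_width: 0.298
grasp_force: 0.3
```

```bash
python3 chk.py
```

```text
t 27.15 p [ 0.5427 -0.309   0.1068] y [ 0.621 -0.783  0.001] z [ 0.001 -0.    -1.   ] F [0.4 0.5 0.2] w 0.298 gf 0.3 j [-0.64  0.16  1.72  0.    1.27  0.26]
pred bar ends th0 [398.4 225.3] [373.8 195.4]
-0.036 bar x mm (blue-red peak) -86.0 17 [298, 286, 271, 247, 231, 274, 280, 409, 421, 190, 45, 199, 243, 204, 96]
0.036 bar x mm (blue-red peak) -88.0 16 [368, 366, 360, 356, 365, 380, 332, 413, 424, 374, 352, 342, 348, 332, 325]
0.03 bar x mm (blue-red peak) -88.0 15 [380, 372, 366, 360, 355, 372, 325, 418, 422, 393, 358, 361, 368, 357, 321]
-0.03 bar x mm (blue-red peak) -71.0 -1 [296, 277, 259, 241, 244, 247, 247, 261, 259, 151, 109, 224, 270, 183, 102]
```

The bar is back at its shut position (-86/-88 mm, as at the start) and the force has dropped to zero, so it clicked. I'll centre the fingers and lift straight out.

Call:
{"api": "play_rows", "payload": {"series": [[[-0.003,0.0038,0,0,0,0,0.3],[0,0,0,0,0,0,0.3],[0,0,0.015,0,0,0,0.3],[0,0,0.03,0,0,0,0.3],[0,0,0.045,0,0,0,0.3],[0,0,0.045,0,0,0,0.3],[-0.02,0.03,0.02,0,0,0,0.3],[-0.03,0.04,0,0,0,0,0.3],[-0.03,0.04,0,0,0,0,0.3],[0,0,0,0,0,0,0.3]]]}}

```text
time: 28.2
tool_pos: [0.4562, -0.1907, 0.2612]
tool_rot: [-0.001, 0.944, 0.33, 0.0]
contact_force: [0.5, -0.1, -0.5]
gripper_width: 0.299
grasp_force: 0.0
```

```bash
python3 chk.py
python3 - <<'E'
from h import *
im,K,R,t=grab("top"); a=cv2.imread("pics/top0.png")
d=cv2.absdiff(cv2.GaussianBlur(im,(5,5),0),cv2.GaussianBlur(a,(5,5),0)).max(2)
for n,(u,v) in dict(jw=(164,222),jn=(310,268),yel=(257,238),pink=(276,292),bottle=(312,175),green=(500,293),roof=(420,185),midold=(172,249)).items(): print(n,np.median(d[v-12:v+12,u-12:u+12]),np.percentile(d[v-12:v+12,u-12:u+12],95))
E
```

```text
t 28.2 p [ 0.4562 -0.1907  0.2612] y [ 0.624 -0.782 -0.001] z [-0.     0.001 -1.   ] F [ 0.5 -0.1 -0.5] w 0.299 gf 0.0 j [-0.55 -0.28  1.87  0.    1.55  0.35]
pred bar ends th0 [398.4 225.3] [373.8 195.4]
-0.036 bar x mm (blue-red peak) -78.0 15 [227, 230, 221, 219, 216, 204, 195, 180, 184, 391, 425, 425, 420, 424, 397]
0.036 bar x mm (blue-red peak) -87.0 15 [197, 205, 188, 184, 169, 303, 330, 411, 417, 383, 347, 332, 349, 329, 319]
0.03 bar x mm (blue-red peak) -88.0 16 [217, 200, 204, 183, 176, 210, 320, 413, 417, 392, 357, 355, 360, 351, 331]
-0.03 bar x mm (blue-red peak) -63.0 0 [228, 225, 220, 214, 207, 201, 187, 170, 224, 332, 219, 212, 204, 206, 198]
jw 13.0 16.0
jn 11.0 90.0
yel 13.0 17.0
pink 13.0 17.0
bottle 13.5 50.75
green 13.0 14.0
roof 9.0 10.0
midold 39.0 65.0
```

Run:
```python
from h import *
im,K,R,t=grab("top"); a=cv2.imread("pics/top0.png")
for X in(a,im):
    Y=X.astype(int); r=(Y[...,2]-Y[...,1]>50)[155:185,298:328]; k=(Y.max(2)<45)[255:281,299:322]; w=(Y.min(2)>120)[150:195,295:330]
    for m in(r,k,w): ys,xs=np.nonzero(m); print(len(xs),xs.mean().round(1) if len(xs) else 0,ys.mean().round(1) if len(xs) else 0,end=" | ")
    print()
manip_t=manip.state()["time"]; print(manip_t)
```

```text
70 16.4 11.4 | 170 10.0 13.2 | 158 20.4 18.6 | 
74 15.4 8.7 | 264 13.3 15.4 | 286 18.4 18.0 | 
28.35
```

Call:
{"api": "play_rows", "payload": {"series": [[[-0.02,-0.02,0.02,0,0,0,0.3],[-0.02,-0.025,0.02,0,0,0,0.3],[-0.02,-0.03,0.02,0,0,0,0.3],[-0.02,-0.03,0,0,0,0,0.3],[-0.02,-0.03,0,0,0,0,0.3],[0,-0.03,0,0,0,0,0.3],[0,0,0,0,0,0,0.3]]]}}

```text
time: 29.05
tool_pos: [0.3585, -0.3636, 0.3213]
tool_rot: [0.0, 0.945, 0.327, -0.0]
contact_force: [-0.0, -0.1, -0.2]
gripper_width: 0.299
grasp_force: 0.0
```

Run:
```python
from h import *
im,K,R,t=grab("top"); a=cv2.imread("pics/top0.png")
ref=cv2.imread("pics/scene0.png")
g0=cv2.cvtColor(a,6); g1=cv2.cvtColor(im,6)
for n,(u,v,r) in dict(bottle=(312,175,14),cap=(315,167,8),jn=(310,268,9),jw=(164,222,12),green=(500,293,20),pink=(276,292,12)).items():
    T=g0[v-r:v+r+1,u-r:u+r+1]; S=g1[v-r-10:v+r+11,u-r-10:u+r+11]
    m=cv2.matchTemplate(S,T,cv2.TM_CCOEFF_NORMED); _,mx,_,p=cv2.minMaxLoc(m); print(n,p[0]-10,p[1]-10,round(mx,3))
for X in(a,im):
    Y=X.astype(int); r=(Y[...,2]-Y[...,1]>50)[150:190,295:335]; ys,xs=np.nonzero(r); print(len(xs),xs.mean()+295,ys.mean()+150)
```

```text
bottle -1 -2 0.952
cap -1 -3 0.978
jn 0 0 0.995
jw 0 0 0.994
green -1 0 0.18
pink 0 0 0.996
70 314.37142857142857 166.3857142857143
71 313.4788732394366 163.7605633802817
```

The bottle's cap appears about 5 mm from where it was. I'll check in the scene view whether the base has really moved.

Run:
```python
from h import *
im,K,R,t=grab("scene"); a=cv2.imread("pics/scene0.png"); h=cv2.imread("pics/hold.png")
g0=cv2.cvtColor(a,6)
b=on_z(K,R,t,342,247,0);print("base world",b.round(3),"top pred",proj(K,R,t,[.611,-.143,.18]),proj(K,R,t,[.611,-.143,0]))
for nm,X in(("hold",h),("now",im)):
    g1=cv2.cvtColor(X,6)
    for n,(x0,y0,x1,y1) in dict(cap=(330,172,358,200),label=(326,195,360,230),base=(322,225,362,256),yel=(250,222,280,256),ref=(290,125,330,160)).items():
        T=cv2.resize(g0[y0:y1,x0:x1],None,fx=4,fy=4,interpolation=2); S=cv2.resize(g1[y0-10:y1+10,x0-10:x1+10],None,fx=4,fy=4,interpolation=2)
        _,mx,_,p=cv2.minMaxLoc(cv2.matchTemplate(S,T,cv2.TM_CCOEFF_NORMED)); print(nm,n,(p[0]-40)/4,(p[1]-40)/4,round(mx,3))
im,K,R,t=grab("top")
print(on_z(K,R,t,314.4,166.4,.18)-on_z(K,R,t,313.5,163.8,.18), on_z(K,R,t,314.4,166.4,.18))
```

```text
base world [ 0.616 -0.155  0.   ] top pred [340.27675501 176.53477227] [336.68533451 245.95621557]
hold cap 10.0 -1.5 0.646
hold label 0.5 -0.25 0.981
hold base 0.25 0.0 0.995
hold yel 0.0 0.25 0.923
hold ref 10.0 -5.5 0.144
now cap 0.75 -0.25 0.995
now label 0.5 -0.25 0.992
now base 0.25 0.0 0.996
now yel 0.0 0.25 0.923
now ref -1.0 0.0 0.805
[-0.00508723 -0.00167184  0.        ] [ 0.61804649 -0.14726217  0.18      ]
```

The base moved by no more than about 0.25 px (well under 1 mm to a few mm at worst), and the arm's path never came near the bottle. Correcting it would risk more than it gains. The bin is shut, the jars haven't moved, and the arm is clear, so I'm handing in.

```bash
python3 -c "
from plant import manip
print(manip.job_done())"
```

```text
the job is handed in; nothing more can be done
None
```

I nested the middle and small cups on their floors in the large cup, tipped the bin back until it clicked shut, and handed in at about 29 s; neither jar moved, but the red-capped bottle I took for the spray bottle shows an unexplained shift of up to about 5 mm at its cap (base about 1 mm or less in the scene view), which I left uncorrected.

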